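# Open the field case and hold the skull vice open at its mark

## Task

Open the grey hard case on the desk: swing its latch lever all the way clear of the lid, then lift the lid right up until it stands open. Inside, pull the spring-loaded jaw of the measuring vice back by its cross bar until its pointer stands at the black index tab on the ruler, and finish while still holding it there, so that a skull can be laid in. Do not shift the index tab, and leave the other things on the desk and in the case where they are.

Things in the scene. Friction and masses are not known exactly. Their poses are not given: they have to be found in the camera images.
- case: Grey hard case, 260 (x) x 200 (y) x 80 mm high without its lid, walls 6 mm, fixed to the desk. Origin: centre of its underside, on the desk. x runs along the ruler of the vice inside (the jaw is pulled towards -x), y points to the latch side, z up; the lid's hinge is on the -y side. Turned by up to 0.35 rad on the desk.
- latch (a joint): Flat steel latch lever on an upright pivot outside the case's +y wall. 0: claw over the lid's edge, handle end pointing straight out (+y of the case). Grows as the handle end swings to the case's +x (clockwise from above), stop at 1.57 where it lies along the wall. The claw blocks the lid until about 1.2. Friction keeps it where left (1 N at the knob). Starts at 0 to 0.2.
- latch_knob (a point): Upright round knob on the handle end of the latch lever, 16 mm diameter, 36 mm tall, its top 132 mm above the desk. This point is on its axis, 12 mm below its top (120 mm above the desk) and 62 mm from the pivot. The lever itself (top 99 mm above the desk) passes under the knob.
- latch_pivot (a point): Pivot of the latch lever, 92 mm above the desk, at x 0, y +120 mm in the case's frame.
- lid (a joint): Lid of the case, 260 x 200 x 10 mm, 0.24 to 0.36 kg. 0 shut, grows as it opens (rad), upright at 1.57, stop at 1.95. A stiff hinge keeps it at any angle it is left at; about 2 to 5 N at the bar moves it.
- lid_bar (a point): Middle of the lid's handle: a straight round bar, 10 mm diameter, 100 mm long along the case's x, on two end posts, its axis 40 mm above the lid's outer face and 20 mm in from the lid's free edge. Lid shut: 130 mm above the desk, at x 0, y +80 mm in the case's frame. It lies 180 mm from the hinge along the lid and 50 mm off the hinge plane.
- lid_hinge (a point): Middle of the lid's hinge line, which runs along the case's x, 80 mm above the desk, at x 0, y -100 mm in the case's frame.
- jaw: Steel moving jaw of the vice in the case. Origin: middle of its cross bar, round, 10 mm diameter, 60 mm long along the case's y on two end posts, axis 66 mm above the desk (rim: 80). Carriage below it tops out at 32, jaw faces at 42 mm. At rest at x +30, y +10 mm in the case's frame; slides up to 85 mm to the case's -x against a spring (4 N at rest, +0.9 N per 10 mm) and springs back when let go.
- jaw_pointer (a point): Tip of the jaw's thin pointer, which reaches over the ruler 60 mm to the +y side of the middle of the cross bar, at the same x as the cross bar, 37 mm above the desk.
- mark_tab (a point): Black index tab on the ruler in the case, 8 mm wide along the ruler, top 48 mm above the desk; this point: middle of its width, 38 mm up, at y +70 mm in the case's frame, 35 to 70 mm to the case's -x from the pointer's rest place. The pointer is at the mark when its tip lies within the tab's 8 mm width. The tab does not block the jaw.
- vial_a: Small glass vial with a white cap standing inside the case, 24 mm diameter, 48 mm tall, origin under its centre. Leave alone.
- vial_b: Second vial like it, inside the case. Leave alone.
- tape: Roll of white tape lying on the desk by the case's latch side, 72 mm diameter, 24 mm high, origin under its centre. Leave alone.
- notebook: Red notebook, 100 x 140 x 12 mm, lying on the desk, origin under its centre. Leave alone.
- mug: White mug, 80 mm diameter, 92 mm tall, origin under its centre. Leave alone.
- jar: Amber specimen jar, 70 mm diameter, 85 mm tall, origin under its centre. Leave alone.
- driver: Screwdriver with a black handle, about 200 mm long, lying on the desk. Leave alone.

How it is judged:
By the outcome, as a careful person would: the job done as asked, in the order asked, and still so for the second after the job is handed in, while the arm keeps its last pose, push and grip.
It also fails if it takes over 64 s, if anything falls off the work surface, if the arm or the gripper's body presses on something with over 40 N, if the wrist force passes 120 N, or if a joint passes its speed limit or range.

## Robot

A 7-joint arm with a two-finger parallel gripper is mounted at the origin on the work surface. World frame = base frame: x ahead of the robot, y to its left, z up, the work surface at z = 0. Lengths are in m, angles in rad, forces in N, time in s.
With the tool pointing down it reaches from about 0.425 to 0.875 m from the base axis. Payload 4.7 kg.
Tool frame: the origin (TCP) lies on the mounting face of the last link; the fingertips stand 182 mm ahead of it and the grasp point (between the pads) lies 164 mm ahead of it; x points along the fingers, y is the direction in which the jaws open and shut, and the axes are right-handed (so a half turn about x gives the same grasp; the last joint's range is limited). The gripper opens to 87 mm and grips with 3 to 60 N. Pads are 19 mm wide; open, the fingers measure 117 mm over their backs; the gripper's body (75 mm by 190 mm) begins 51 mm behind the grasp point.
Start: joints at [1.279, 0.321, -0.07, 1.45, 0.023, 1.371, -0.057], TCP at [0.196, -0.62, 0.405] pointing down, gripper open.
Joint ranges: [-2.86, 2.86], [-0.3, 2.09], [-1.38, 1.24], [0.06, 2.45], [-1.56, 4.7], [0.09, 2.05], [-2.69, 2.69]. Speed limits (rad/s): [2.57, 2.57, 3.14, 3.14, 3.14, 3.14, 3.14].

## Interface

Orientations are given as a rotation vector (axis times angle).
In Python, from bench import monitor, get_image, ctrl gives the robot as it stands.
- The arm moves only by the shell command python3 -m creep 'ROWS' [FORCE]. ROWS is JSON, a list of rows, each a list of 7 numbers: the shift along the tool's x, y, z in mm, then the turn, a rotation vector about the tool's x, y, z in rad, then the finger opening in mm, from 0 to 87. A call has 1 to 5 rows; each row shifts and turns the commanded pose from where the row before left it, along the tool's axes as they then stand; what a row does not reach is not made up. A row lasts 1/10 s, in which the tool goes at most 50 mm and 8.59 degrees, less where a joint would pass 70% of its speed; a pose out of reach is approached as far as the arm can. A call is refused whole if a number of a shift passes 50 or a number of a turn 0.15, either way. A call with a gripper value outside its range is refused whole. The fingers move at their own pace and stop on an object; FORCE is the grip in N (left out, the last holds). Time passes only in rows, so rows that do not move let the fingers close. It gives the time, the measured TCP pose, the force and the opening at its end, in the units of the state.
- monitor.get_state(): the state, without advancing time (a new reading comes with each control period).
- get_image(name): name is "scene" or "top" or "wrist"; returns a dict with "img" (420x560x3 uint8, red, green, blue), "mtx" (3x3 intrinsics, pixels), "D" ([k1, k2, p1, p2, k3] as OpenCV has them; the pictures are not rectified), "view" (4x4, takes a point from world to camera coordinates). Camera axes: x right, y up, looking along -z (the intrinsics and any distortion apply to the point x, -y, -z); pixel columns grow to the right and rows downward; lengths in m; the calibration is good to about 2 mm. A picture is of the moment at which its call begins. There is no depth.
- ctrl.close_job(): hands the job in, once; it reports no verdict.
The state is a dict: "time": time; "joint_positions": joint angles; "qd": joint speeds; "joint_torque": joint torques, N m; "position": TCP position; "tool_rot": TCP orientation; "ft_force": force on the tool from outside, world axes, zero at the start; "torque": the same for the moment, N m; "grip_width": opening from 0.0 (shut) to 1.0 (fully open).
Only numpy, scipy, OpenCV 4.12 (cv2) and the standard library are available. Lean on these libraries where they do the work, as an engineer would, in place of code of your own. Each camera call takes 0.05 s, during which the arm holds its last target.

## Working session

There is one attempt and no reset: what is moved stays moved. The work goes in short steps, Python scripts to look and compute and a shell command to move; the robot and the scene stay as the last step left them, time stands still between calls to the robot, and variables do not carry over. Pictures are saved under pics/ and viewed, and the job is handed in when it is done.

```bash
mkdir -p pics; ls; cat > h.py <<'E'
import numpy as np, cv2
from bench import monitor, get_image, ctrl
def snap(n,f):
    d=get_image(n); cv2.imwrite('pics/'+f+'.png',d['img'][:,:,::-1]); np.savez('pics/'+f+'.npz',**{k:np.array(d[k]) for k in d}); return d
def load(f): return dict(np.load('pics/'+f+'.npz'))
def ray(d,uv):
    p=cv2.undistortPoints(np.array([[uv]],float),d['mtx'],d['D'])[0,0]
    V=d['view']; R=V[:3,:3]; t=V[:3,3]
    return -R.T@t, R.T@np.array([p[0],-p[1],-1.])
def onz(d,uv,z):
    o,v=ray(d,uv); return o+v*(z-o[2])/v[2]
def proj(d,P):
    V=d['view']; c=(V[:3,:3]@np.atleast_2d(P).T).T+V[:3,3]; c=c*[1,-1,-1]
    return cv2.projectPoints(c,np.zeros(3),np.zeros(3),d['mtx'],d['D'])[0][:,0]
def tri(d1,a,d2,b):
    o1,v1=ray(d1,a);o2,v2=ray(d2,b)
    s=np.linalg.lstsq(np.c_[v1,-v2],o2-o1,rcond=None)[0]
    p,q=o1+s[0]*v1,o2+s[1]*v2
    return (p+q)/2,np.linalg.norm(p-q)
E
python3 - <<'E'
from h import *
for n in ['scene','top','wrist']: snap(n,n+'0')
print(monitor.get_state())
E
```

```text
pics
{'time': 0.15, 'joint_positions': array([ 1.279057  ,  0.32164745, -0.07011818,  1.4513734 ,  0.02256293,
        1.37080689, -0.05692588]), 'qd': array([-0.00037559, -0.00224869, -0.00039421, -0.00274413,  0.00044729,
       -0.00135159,  0.00030413]), 'joint_torque': array([-4.64021668e-04, -4.91795611e+01, -4.04470079e-01, -3.12875676e+01,
       -6.38165348e-02,  4.04732628e-02,  1.14550685e-04]), 'position': array([ 0.19566133, -0.61969597,  0.40392698]), 'tool_rot': array([ 2.05696056,  0.31857303, -2.05749987]), 'ft_force': array([ 0.68335235, -0.36357914, -0.71426733]), 'torque': array([ 0.00981761, -0.0538044 , -0.00769175]), 'grip_width': 1.0014282824211322}
```

View pics/scene0.png

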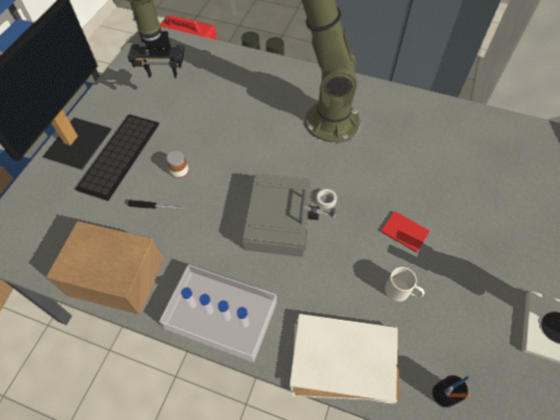

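View pics/top0.png

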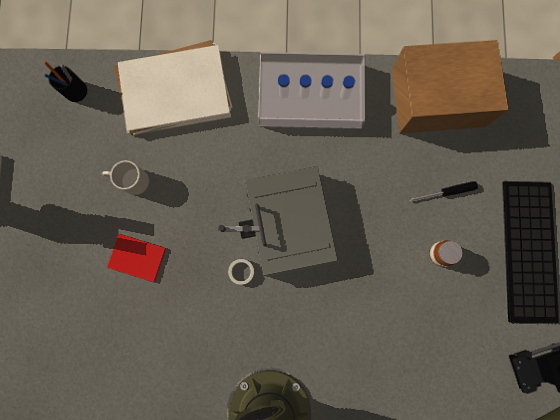

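View pics/wrist0.png

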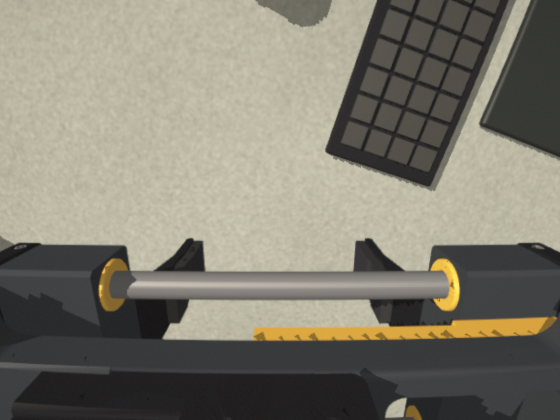

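```bash
python3 - <<'E'
from h import *
d=load('top0'); c=d['img'][150:290,200:350,::-1]; cv2.imwrite('pics/c1.png',cv2.resize(c,None,fx=5,fy=4.2,interpolation=2)[:600,:])
d=load('scene0'); c=d['img'][165:265,235:350,::-1]; cv2.imwrite('pics/c2.png',cv2.resize(c,None,fx=6,fy=6,interpolation=2))
E
```

```text
(no output)
```

View pics/c1.png

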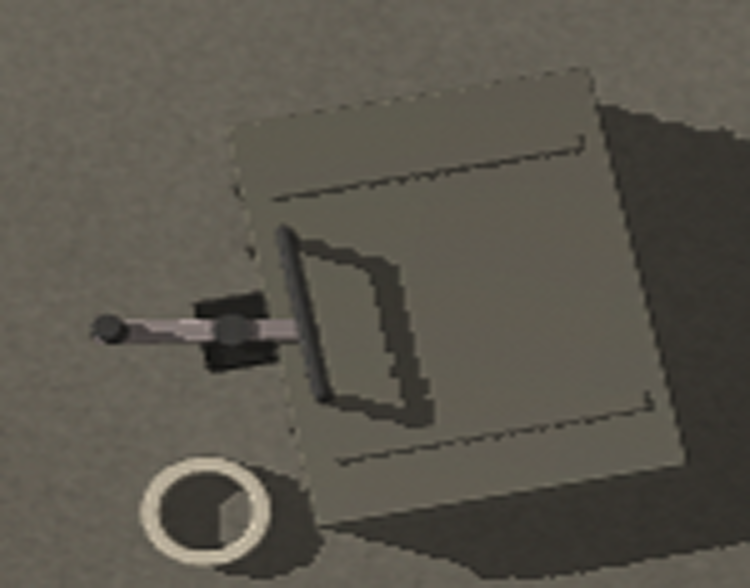

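View pics/c2.png

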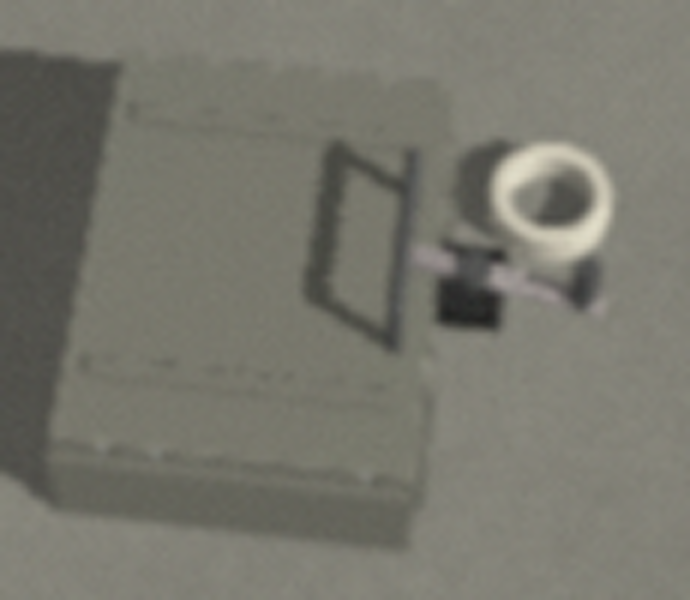

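```bash
python3 - <<'E'
from h import *
d=load('top0')
t=lambda x,y:(x/5+200,y/4.2+150)
C=[onz(d,t(*p),.09)[:2] for p in [(238,128),(587,70),(684,462),(318,527)]]
for c in C: print('corner',c)
C=np.array(C); cx=(C[0]+C[1]-C[2]-C[3]); cy=C[0]+C[3]-C[1]-C[2]
print('ctr',C.mean(0),'ax',np.arctan2(cx[1],cx[0]),np.arctan2(-cy[0],cy[1]),np.linalg.norm(cx)/2,np.linalg.norm(cy)/2)
b=[onz(d,t(*p),.133)[:2] for p in [(286,232),(323,398)]]
print('bar',b,np.mean(b,0),np.linalg.norm(b[0]-b[1]),np.arctan2(*(b[0]-b[1])[::-1]))
print('knob',onz(d,t(110,328),.132),'piv',onz(d,t(236,330),.102))
s=lambda x,y:(x/6+235,y/6+165)
e=load('scene0')
print(tri(d,t(110,328),e,s(587,262)),tri(d,t(286,232),e,s(397,347)),tri(d,t(323,398),e,s(412,152)))
print('tape',onz(d,t(206,511),.024), 'mug',onz(d,(128,176),.09))
E
```

```text
corner [0.61912537 0.07065838]
corner [ 0.66110207 -0.11706738]
corner [ 0.41064723 -0.17108969]
corner [0.36645366 0.02078939]
ctr [ 0.51433208 -0.04917733] ax 0.20362940514079972 0.22321718339901758 0.25687045984464163 0.19463116223836055
bar [array([0.54603754, 0.04016094]), array([0.44436812, 0.01834337])] [0.49520283 0.02925215] 0.10398402284150943 0.21138728809409113
knob [0.48498625 0.12899525 0.132     ] piv [0.48792438 0.06664734 0.102     ]
(array([0.48471499, 0.12976345, 0.13234896]), np.float64(0.001689839471261473)) (array([0.55074986, 0.04378414, 0.09742536]), np.float64(0.0029156029876211413)) (array([0.4448555 , 0.01810242, 0.12750722]), np.float64(0.0010188643726310503))
tape [0.37552064 0.08590683 0.024     ] mug [0.6249777  0.39461547 0.09      ]
```

```bash
cat >> h.py <<'E'
from scipy.spatial.transform import Rotation as Ro
Cc=np.array([.5135,-.0495]); Yw=.21
def cw(x,y,z):
    c,s=np.cos(Yw),np.sin(Yw); return np.array([Cc[0]+c*x-s*y,Cc[1]+s*x+c*y,z])
def wc(p):
    c,s=np.cos(Yw),np.sin(Yw); d=np.array(p[:2])-Cc; return np.array([c*d[0]+s*d[1],-s*d[0]+c*d[1],p[2]])
def st():
    s=monitor.get_state(); R=Ro.from_rotvec(s['tool_rot']).as_matrix(); g=s['position']+R[:,0]*.164
    return s,R,g
def plan(g,yaw):
    "shift in current tool axes (mm) to take the grasp point to g, and turn about tool axes to be down with tool y at yaw"
    s,R,g0=st()
    x=np.array([0,0,-1.]); y=np.array([np.cos(yaw),np.sin(yaw),0])
    if y@R[:,1]<0: y=-y
    T=np.c_[x,y,np.cross(x,y)]
    tcp=g-.164*x
    print('t',s['time'],'shift mm (current axes)',(R.T@(tcp-s['position'])*1e3).round(1),'turn',Ro.from_matrix(R.T@T).as_rotvec().round(3),'after-turn axes shift',(T.T@(tcp-s['position'])*1e3).round(1))
def show():
    s,R,g=st(); print('t',round(s['time'],2),'g world',(g*1e3).round(1),'case',(wc(g)*1e3).round(1),'x',R[:,0].round(3),'y',R[:,1].round(3),'F',s['ft_force'].round(1),'w',round(s['grip_width']*87,1),'q',s['joint_positions'].round(2))
E
python3 - <<'E'
from h import *
show(); plan(np.array([.485,.129,.20]),-.65)
print(wc([.485,.129,.12]))
E
```

```text
t 0.15 g world [ 195.6 -619.5  239.9] case [-429.7 -491.2  239.9] x [-0.     0.001 -1.   ] y [ 0.301 -0.954 -0.001] F [ 0.7 -0.4 -0.7] w 87.1 q [ 1.28  0.32 -0.07  1.45  0.02  1.37 -0.06]
t 0.15 shift mm (current axes) [  40.8 -626.8 -501.4] turn [-0.615 -0.     0.001] after-turn axes shift [  39.9 -222.8 -771.1]
[0.00933621 0.18051963 0.12      ]
```

```bash
python3 -m creep '[[0,-11,-46,0,0,0,60],[0,-11,-46,0,0,0,60],[0,-11,-46,0,0,0,60],[0,-11,-46,0,0,0,60],[0,-11,-46,0,0,0,60]]'
python3 -m creep '[[0,-11,-46,0,0,0,60],[0,-11,-46,0,0,0,60],[0,-47,-15,0,0,0,60],[0,-47,-15,0,0,0,60],[0,-47,-15,0,0,0,60]]'
python3 -m creep '[[0,-47,-15,0,0,0,60],[0,-47,-15,0,0,0,60],[0,-47,-15,0,0,0,60],[0,-47,-15,0,0,0,60],[0,-47,-15,0,0,0,60]]'
python3 -c "
from h import *
show(); plan(np.array([.485,.129,.20]),-.65)"
```

```text
time: 0.65
position: [0.3997, -0.4969, 0.4046]
tool_rot: [2.057, 0.317, -2.057]
ft_force: [0.5, 0.1, 0.2]
grip_width: 0.708
time: 1.15
position: [0.4801, -0.2995, 0.4038]
tool_rot: [2.056, 0.318, -2.058]
ft_force: [1.1, 0.5, -0.0]
grip_width: 0.688
time: 1.65
position: [0.4802, -0.0528, 0.4047]
tool_rot: [2.057, 0.316, -2.056]
ft_force: [1.7, -0.1, 0.1]
grip_width: 0.69
t 1.65 g world [480.3 -52.9 240.7] case [-33.2   3.6 240.7] x [ 0.    -0.001 -1.   ] y [ 0.301 -0.954  0.001] F [ 1.7 -0.1  0.1] w 60.1 q [ 0.58 -0.02 -0.51  1.83 -0.01  1.32 -1.2 ]
t 1.65 shift mm (current axes) [  40.6 -172.   -59.2] turn [-0.615  0.    -0.001] after-turn axes shift [  40.7 -106.2 -147.6]
```

```bash
python3 -m creep '[[0,-47,-16,0,0,0,60],[0,-47,-16,0,0,0,60],[0,-47,-16,0,0,0,60],[0,-31,-11,0,0,0,60],[0,0,0,-0.14,0,0,60]]'
python3 -m creep '[[0,0,0,-0.14,0,0,60],[0,0,0,-0.14,0,0,60],[0,0,0,-0.14,0,0,60],[0,0,0,-0.055,0,0,60],[0,0,0,0,0,0,60]]'
python3 -c "
from h import *
show(); plan(np.array([.485,.129,.124]),-.65); snap('wrist','w1'); snap('top','t1')"
```

```text
time: 2.15
position: [0.4841, 0.133, 0.405]
tool_rot: [1.969, 0.46, -1.968]
ft_force: [1.6, 0.7, 0.1]
grip_width: 0.69
time: 2.65
position: [0.4851, 0.1269, 0.4045]
tool_rot: [1.669, 0.828, -1.67]
ft_force: [0.9, -0.5, 0.8]
grip_width: 0.686
t 2.65 g world [485.1 126.9 240.5] case [  9.  178.5 240.5] x [-0. -0. -1.] y [ 0.796 -0.605 -0.   ] F [ 0.9 -0.5  0.8] w 59.7 q [ 0.4   0.04 -0.72  1.79  0.03  1.32 -0.97]
t 2.65 shift mm (current axes) [116.5  -1.3  -1.6] turn [0. 0. 0.] after-turn axes shift [116.5  -1.4  -1.6]
```

View pics/w1.png

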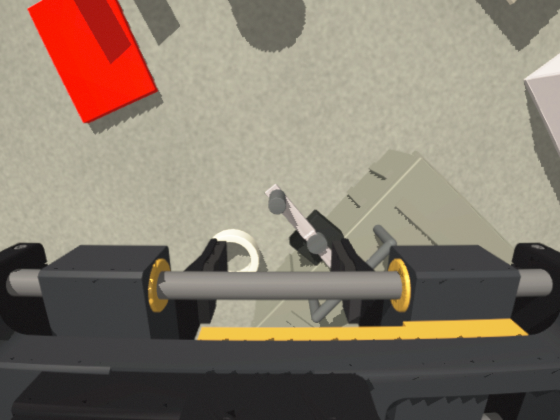

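```bash
python3 -c "
from h import *
d=load('w1'); print(onz(d,(277,203),.132), onz(d,(319,243),.102))
for n,p in [('pivot',cw(0,.12,.102)),('bar+',cw(.05,.08,.13)),('bar-',cw(-.05,.08,.13))]: print(n,p,proj(d,p))"
python3 -m creep '[[45,-1,0,0,0,0,60],[45,0,-1,0,0,0,60],[15,0,0,0,0,0,60],[10,0,-1,0,0,0,60],[0,0,0,0,0,0,60]]'

```

```text
[0.48813076 0.13467721 0.132     ] [0.49145585 0.07094625 0.102     ]
pivot [0.48848481 0.06786371 0.102     ] [[318.34208066 246.99246069]]
bar+ [0.54572475 0.03916547 0.13      ] [[392.42171409 246.66707884]]
bar- [0.44792166 0.01831948 0.13      ] [[317.08322536 319.59992673]]
time: 3.25
position: [0.4859, 0.1293, 0.2897]
tool_rot: [1.67, 0.829, -1.67]
ft_force: [-0.6, -0.5, -0.1]
grip_width: 0.689
```

```bash
python3 -m creep '[[0,0,0,0,0,0,10],[0,0,0,0,0,0,10],[0,0,0,0,0,0,10],[0,0,0,0,0,0,10],[0,0,0,0,0,0,10]]' 10
python3 -c "
from h import *
show(); snap('wrist','w2')
p=cw(0,.12,0)
s,R,g=st()
v=wc(g)*1e3-[0,120,0]; print('phi',np.arctan2(v[0],v[1]),np.hypot(v[0],v[1]))
prev=g
for phi in np.arange(.25,1.61,.1):
  t=cw(.062*np.sin(phi),.12+.062*np.cos(phi),g[2]); print(round(phi,2),(R.T@(t-prev)*1e3).round(1)); prev=t
"
```

```text
time: 3.75
position: [0.4858, 0.1292, 0.2901]
tool_rot: [1.67, 0.827, -1.669]
ft_force: [-0.0, 0.2, -1.0]
grip_width: 0.321
t 3.75 g world [485.9 129.1 126.1] case [ 10.2 180.5 126.1] x [ 0.001 -0.    -1.   ] y [ 0.796 -0.605  0.001] F [-0.   0.2 -1. ] w 27.9 q [ 0.37  0.16 -0.72  1.93  0.12  1.1  -1.06]
phi 0.16616403456386772 61.32156509575124
0.25 [ 0.   3.7 -3.7]
0.35 [ 0.   5.3 -3.3]
0.45 [ 0.   5.6 -2.8]
0.55 [ 0.   5.8 -2.2]
0.65 [ 0.   6.  -1.6]
0.75 [ 0.   6.1 -1. ]
0.85 [ 0.   6.2 -0.4]
0.95 [0.  6.2 0.2]
1.05 [0.  6.1 0.9]
1.15 [0.  6.  1.5]
1.25 [0.  5.8 2.1]
1.35 [0.  5.6 2.6]
1.45 [0.  5.3 3.2]
1.55 [0.  5.  3.7]
```

View pics/w2.png

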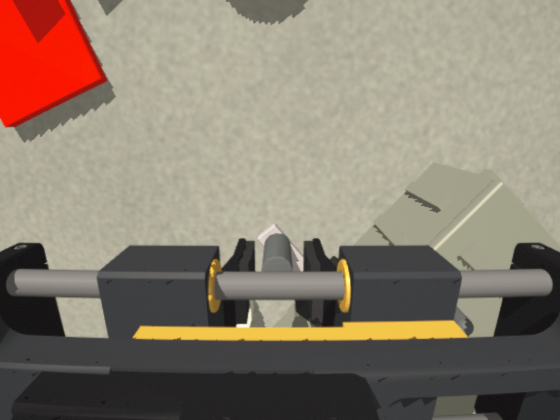

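```bash
python3 -m creep '[[0,0,0,0,0,0,10],[0,0,0,0,0,0,10],[0,0,0,0,0,0,10]]' 10
python3 -m creep '[[0,3.7,-3.7,0,0,0,10],[0,5.3,-3.3,0,0,0,10],[0,5.6,-2.8,0,0,0,10],[0,5.8,-2.2,0,0,0,10],[0,6,-1.6,0,0,0,10]]'
python3 -c "
from h import *
show()"
```

```text
time: 4.1
position: [0.4856, 0.1296, 0.2898]
tool_rot: [1.67, 0.829, -1.67]
ft_force: [-0.5, 1.5, 1.2]
grip_width: 0.178
time: 4.6
position: [0.5157, 0.1256, 0.2898]
tool_rot: [1.672, 0.832, -1.668]
ft_force: [-0.9, 4.9, 1.7]
grip_width: 0.179
t 4.6 g world [515.8 126.2 125.8] case [ 38.9 171.4 125.8] x [ 0.001  0.003 -1.   ] y [ 0.797 -0.604 -0.001] F [-0.9  4.9  1.7] w 15.6 q [ 0.35  0.22 -0.71  1.87  0.16  1.11 -1.06]
```

```bash
python3 -m creep '[[0,6.1,-1,0,0,0,10],[0,6.2,-0.4,0,0,0,10],[0,6.2,0.2,0,0,0,10],[0,6.1,0.9,0,0,0,10],[0,6,1.5,0,0,0,10]]'
python3 -m creep '[[0,5.8,2.1,0,0,0,10],[0,5.6,2.6,0,0,0,10],[0,5.3,3.2,0,0,0,10],[0,5,3.7,0,0,0,10],[0,0,0,0,0,0,10]]'
python3 -c "
from h import *
show(); snap('top','t3');snap('scene','s3')
s,R,g=st()
v=wc(g)*1e3-[0,120,0]; print('phi',np.arctan2(v[0],v[1]),np.hypot(v[0],v[1]))"
```

```text
time: 5.1
position: [0.539, 0.1041, 0.2896]
tool_rot: [1.67, 0.828, -1.67]
ft_force: [-0.0, 3.3, -0.0]
grip_width: 0.178
time: 5.6
position: [0.5488, 0.0818, 0.2896]
tool_rot: [1.67, 0.829, -1.671]
ft_force: [-1.2, 4.1, 0.5]
grip_width: 0.184
t 5.6 g world [548.8  81.9 125.6] case [ 61.9 121.1 125.6] x [-0.     0.001 -1.   ] y [ 0.796 -0.606 -0.001] F [-1.2  4.1  0.5] w 16.0 q [ 0.4   0.27 -0.67  1.81  0.19  1.12 -0.99]
phi 1.5521640676481099 61.85212603771538
```

```bash
python3 -m creep '[[0,0,0,0,0,0,40],[0,0,0,0,0,0,40],[0,0,0,0,0,0,40],[-30,0,0,0,0,0,40],[-45,0,0,0,0,0,40]]'
python3 -m creep '[[0,0,0,0.142,0,0,50],[0,0,0,0.142,0,0,50],[0,0,0,0.142,0,0,50],[0,0,0,0.142,0,0,50],[0,0,0,0.142,0,0,50]]'
python3 -c "
from h import *
show(); snap('top','t4');snap('scene','s4');snap('wrist','w4')
plan(cw(0,.08,.13),Yw-np.pi/2)
d=load('t4'); c=d['img'][150:290,200:350,::-1]; cv2.imwrite('pics/c4.png',cv2.resize(c,None,fx=5,fy=4.2,interpolation=2))"
```

```text
time: 6.2
position: [0.5479, 0.081, 0.3629]
tool_rot: [1.665, 0.83, -1.676]
ft_force: [1.3, -0.3, -0.3]
grip_width: 0.447
time: 6.7
position: [0.5489, 0.0816, 0.3648]
tool_rot: [2.114, 0.216, -2.113]
ft_force: [-0.2, 0.4, 0.1]
grip_width: 0.571
t 6.7 g world [549.   81.4 200.8] case [ 62.  120.6 200.8] x [ 0.    -0.001 -1.   ] y [ 0.203 -0.979  0.001] F [-0.2  0.4  0.1] w 49.7 q [ 0.35  0.19 -0.61  1.73  0.11  1.26 -1.65]
t 6.85 shift mm (current axes) [70.8 40.8 62.1] turn [ 0.003 -0.    -0.001] after-turn axes shift [70.8 41.1 61.9]
```

View pics/w4.png

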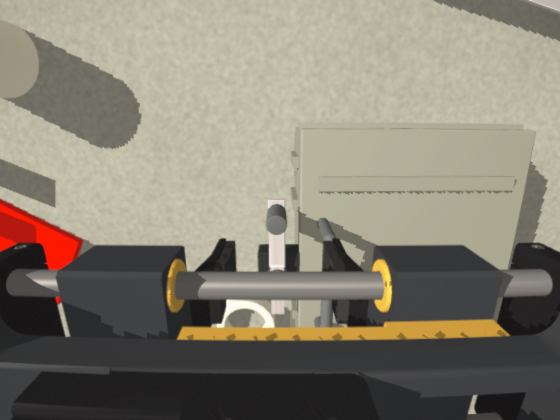

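View pics/c4.png

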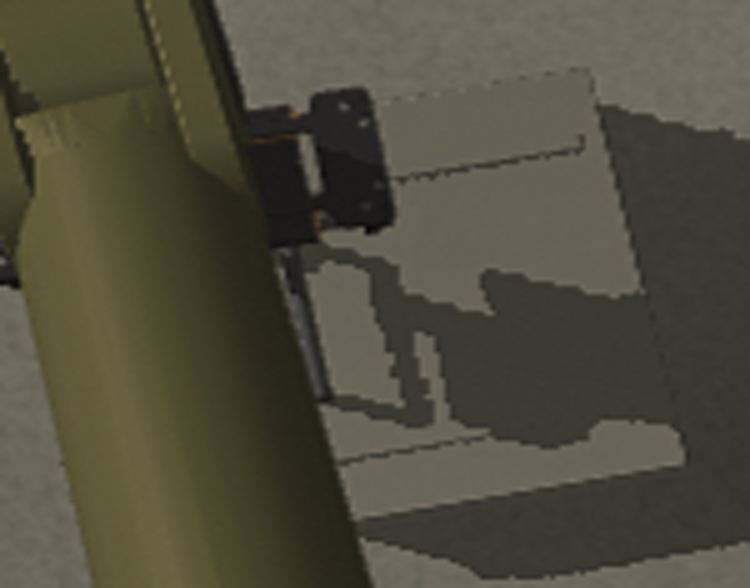

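```bash
python3 -m creep '[[0,20,31,0,0,0,50],[0,20.5,31,0,0,0,50],[0,0,0,0,0,0,50]]'
python3 -c "
from h import *
show(); snap('wrist','w5')
plan(cw(0,.08,.13),Yw-np.pi/2)"
```

```text
time: 7.15
position: [0.4945, 0.0258, 0.3642]
tool_rot: [2.107, 0.217, -2.113]
ft_force: [0.2, -0.7, 0.2]
grip_width: 0.575
t 7.15 g world [494.1  25.1 200.2] case [ -3.4  77.  200.2] x [-0.002 -0.004 -1.   ] y [ 0.207 -0.978  0.003] F [ 0.2 -0.7  0.2] w 50.0 q [ 0.46  0.05 -0.58  1.86  0.03  1.24 -1.49]
t 7.2 shift mm (current axes) [70.8 -1.1 -1.3] turn [-0.     0.    -0.002] after-turn axes shift [70.8 -0.9 -1.3]
```

View pics/w5.png

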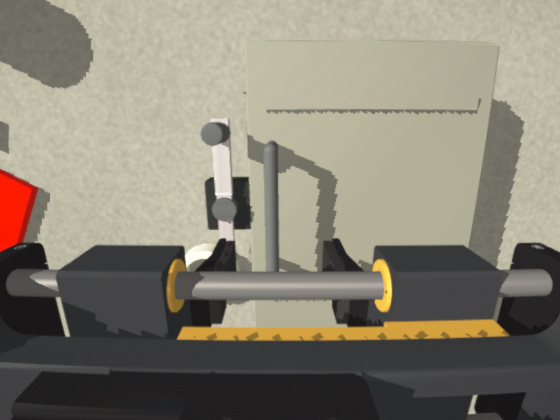

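```bash
python3 -m creep '[[30,-1,-1,0,0,0,32],[20,0,0,0,0,0,32],[17,0,0,0,0,0,32],[0,0,0,0,0,0,32],[0,0,0,0,0,0,5]]'
python3 -m creep '[[0,0,0,0,0,0,5],[0,0,0,0,0,0,5],[0,0,0,0,0,0,5],[0,0,0,0,0,0,5],[0,0,0,0,0,0,5]]' 15
python3 -c "
from h import *
show(); snap('wrist','w6')
s,R,g=st(); prev=None;r=np.hypot(180,50);a0=np.arctan2(50,180)
for th in np.arange(0,1.81,.1):
  t=np.array([-100+r*np.cos(a0+th),80+r*np.sin(a0+th)])
  if prev is not None: print(round(th,1),'toolx(-z)',round(-(t-prev)[1],1),'tooly(-y)',round(-(t-prev)[0],1))
  prev=t
"
```

```text
time: 7.7
position: [0.498, 0.0315, 0.2981]
tool_rot: [2.11, 0.226, -2.109]
ft_force: [0.3, 0.2, 0.8]
grip_width: 0.339
time: 8.2
position: [0.4978, 0.0312, 0.2986]
tool_rot: [2.112, 0.224, -2.108]
ft_force: [0.0, 1.1, 3.5]
grip_width: 0.11
t 8.2 g world [498.   31.2 134.6] case [  1.7  82.2 134.6] x [ 0.002  0.    -1.   ] y [ 0.21  -0.978  0.   ] F [0.  1.1 3.5] w 9.6 q [ 0.44  0.12 -0.59  1.93  0.07  1.11 -1.53]
0.1 toolx(-z) -17.7 tooly(-y) 5.9
0.2 toolx(-z) -17.0 tooly(-y) 7.6
0.3 toolx(-z) -16.2 tooly(-y) 9.3
0.4 toolx(-z) -15.2 tooly(-y) 10.9
0.5 toolx(-z) -14.0 tooly(-y) 12.3
0.6 toolx(-z) -12.7 tooly(-y) 13.7
0.7 toolx(-z) -11.3 tooly(-y) 14.9
0.8 toolx(-z) -9.8 tooly(-y) 15.9
0.9 toolx(-z) -8.1 tooly(-y) 16.8
1.0 toolx(-z) -6.4 tooly(-y) 17.5
1.1 toolx(-z) -4.6 tooly(-y) 18.1
1.2 toolx(-z) -2.8 tooly(-y) 18.5
1.3 toolx(-z) -0.9 tooly(-y) 18.7
1.4 toolx(-z) 0.9 tooly(-y) 18.7
1.5 toolx(-z) 2.8 tooly(-y) 18.5
1.6 toolx(-z) 4.6 tooly(-y) 18.1
1.7 toolx(-z) 6.4 tooly(-y) 17.5
1.8 toolx(-z) 8.1 tooly(-y) 16.8
```

View pics/w6.png

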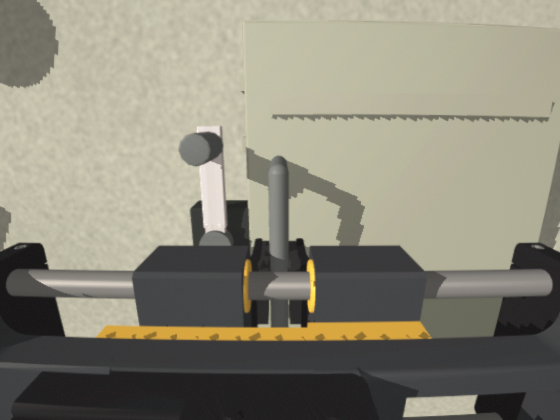

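```bash
python3 -m creep '[[-9,3,0,0,0,0,5],[-9,3,0,0,0,0,5],[-8.5,3.8,0,0,0,0,5],[-8.5,3.8,0,0,0,0,5],[0,0,0,0,0,0,5]]' 15
python3 -c "
from h import *
show()"
```

```text
time: 8.75
position: [0.5006, 0.0178, 0.3341]
tool_rot: [2.112, 0.224, -2.109]
ft_force: [0.8, 4.1, 2.9]
grip_width: 0.106
t 8.75 g world [500.9  18.  170.1] case [  1.7  68.6 170.1] x [ 0.001  0.001 -1.   ] y [ 0.209 -0.978 -0.001] F [0.8 4.1 2.9] w 9.2 q [ 0.47  0.08 -0.58  1.89  0.05  1.18 -1.49]
```

```bash
python3 -m creep '[[-16.2,9.3,0,0,0,0,5],[-15.2,10.9,0,0,0,0,5],[-14,12.3,0,0,0,0,5],[-12.7,13.7,0,0,0,0,5],[0,0,0,0,0,0,5]]'
python3 -m creep '[[-11.3,14.9,0,0,0,0,5],[-9.8,15.9,0,0,0,0,5],[-8.1,16.8,0,0,0,0,5],[0,0,0,0,0,0,5]]'
python3 -c "
from h import *
show(); snap('top','t7')"
```

```text
time: 9.25
position: [0.5104, -0.027, 0.3936]
tool_rot: [2.114, 0.225, -2.109]
ft_force: [-1.3, 6.0, 9.0]
grip_width: 0.107
time: 9.65
position: [0.5206, -0.0743, 0.4237]
tool_rot: [2.115, 0.223, -2.107]
ft_force: [-1.1, 3.7, 15.0]
grip_width: 0.106
t 9.65 g world [521.2 -74.2 259.7] case [  2.4 -25.8 259.7] x [ 0.004  0.001 -1.   ] y [ 0.208 -0.978  0.   ] F [-1.1  3.7 15. ] w 9.2 q [ 0.56  0.07 -0.49  1.72  0.03  1.36 -1.3 ]
```

View pics/t7.png

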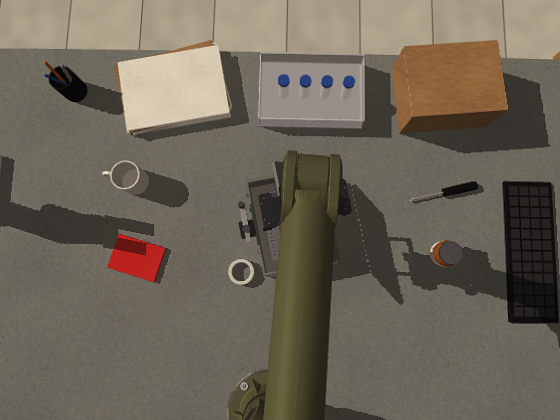

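```bash
python3 -m creep '[[-7.4,17.5,0,0,0,0,5],[-5.6,18.1,0,0,0,0,5],[-3.3,18.5,0,0,0,0,5],[0,0,0,0,0,0,5]]' 10
python3 -c "
from h import *
show(); snap('wrist','w8')"
```

```text
time: 10.1
position: [0.5321, -0.1297, 0.4379]
tool_rot: [2.115, 0.217, -2.106]
ft_force: [4.1, -0.3, 5.6]
grip_width: 0.112
t 10.1 g world [ 532.8 -130.1  273.9] case [  2.1 -82.9 273.9] x [ 0.005 -0.002 -1.   ] y [ 0.206 -0.979  0.003] F [ 4.1 -0.3  5.6] w 9.7 q [ 0.61  0.11 -0.45  1.65  0.05  1.39 -1.21]
```

View pics/w8.png

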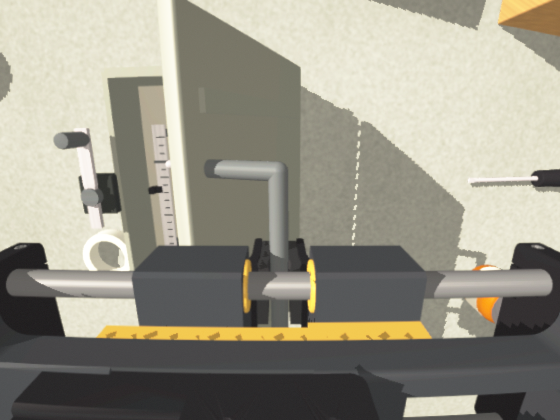

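```bash
python3 -m creep '[[-1.2,18.7,0,0,0,0,5],[0.5,18.7,0,0,0,0,5],[2.4,18.5,0,0,0,0,5],[4.2,18.1,0,0,0,0,5],[0,0,0,0,0,0,5]]' 10
python3 -m creep '[[6,16,0,0,0,0,5],[0,0,0,0,0,0,5]]'
python3 -c "
from h import *
show(); snap('wrist','w9'); snap('scene','s9')"
```

```text
time: 10.65
position: [0.5475, -0.2034, 0.4291]
tool_rot: [2.114, 0.217, -2.109]
ft_force: [7.4, -0.8, -0.6]
grip_width: 0.106
time: 10.85
position: [0.5506, -0.2187, 0.423]
tool_rot: [2.113, 0.218, -2.11]
ft_force: [7.8, -0.6, -1.0]
grip_width: 0.11
t 10.85 g world [ 550.9 -218.9  259. ] case [   1.3 -173.5  259. ] x [ 0.002 -0.001 -1.   ] y [ 0.206 -0.979  0.002] F [ 7.8 -0.6 -1. ] w 9.6 q [ 0.67  0.21 -0.39  1.56  0.08  1.38 -1.09]
```

View pics/w9.png

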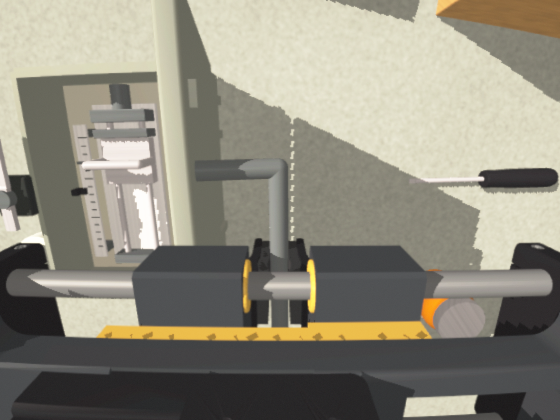

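View pics/s9.png

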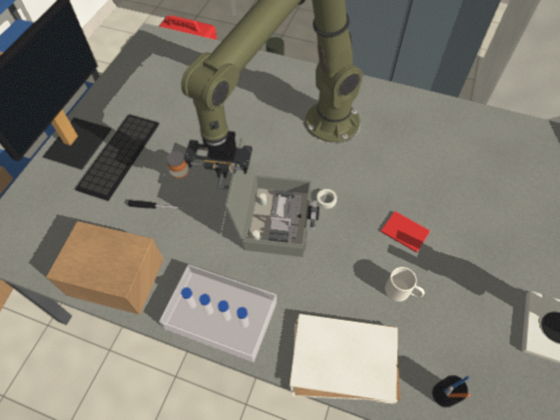

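```bash
python3 -m creep '[[0,0,0,0,0,0,22],[0,0,0,0,0,0,22],[0,0,0,0,0,0,22],[-10,0,0,0,0,0,22],[-30,0,0,0,0,0,22]]' 10
python3 -m creep '[[-45,0,0,0,0,0,22],[0,-48,0,0,0,0,40],[0,-48,0,0,0,0,40],[0,-48,0,0,0,0,40],[0,0,0,0,0,0,40]]'
python3 -c "
from h import *
show(); snap('wrist','w10'); snap('scene','s10'); snap('top','t10')"
```

```text
time: 11.45
position: [0.5492, -0.2154, 0.4622]
tool_rot: [2.105, 0.226, -2.118]
ft_force: [1.6, -0.1, 1.0]
grip_width: 0.251
time: 11.95
position: [0.5189, -0.066, 0.5115]
tool_rot: [2.106, 0.237, -2.102]
ft_force: [1.2, 0.1, 0.1]
grip_width: 0.444
t 11.95 g world [519.3 -65.8 347.5] case [  2.2 -17.1 347.5] x [ 0.002  0.001 -1.   ] y [ 0.221 -0.975 -0.001] F [1.2 0.1 0.1] w 38.7 q [ 0.56  0.04 -0.5   1.57  0.02  1.53 -1.29]
```

View pics/w10.png

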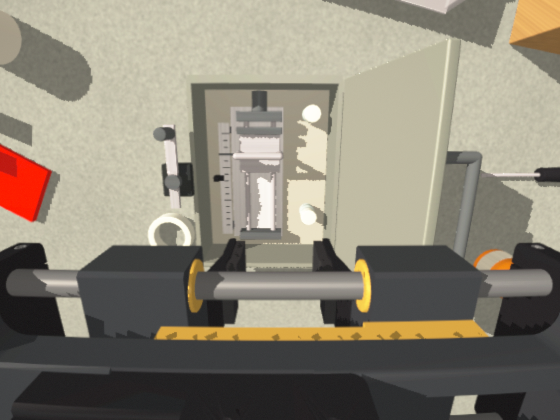

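View pics/t10.png

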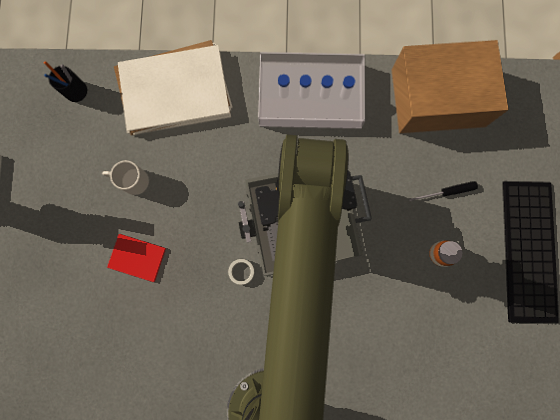

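```bash
python3 - <<'E'
from h import *
d=load('w10'); c=d['img'][80:260,190:330,::-1]; cv2.imwrite('pics/c10.png',cv2.resize(c,None,fx=3.3,fy=3.3,interpolation=2))
E
```

```text
(no output)
```

View pics/c10.png

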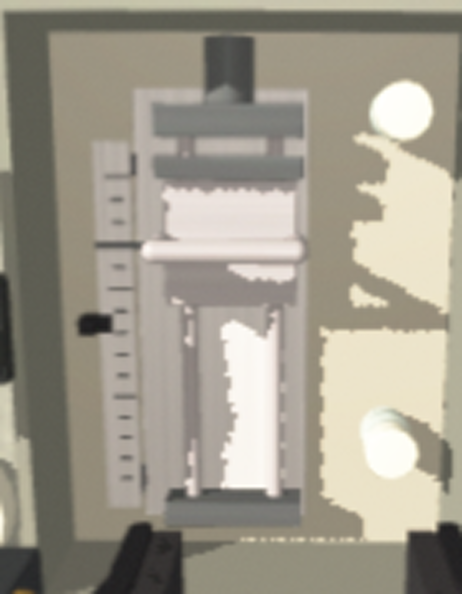

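```bash
python3 - <<'E'
from h import *
d=load('w10'); t=lambda x,y:(x/3.3+190,y/3.3+80)
print('cam',wc(ray(d,(280,210))[0]))
for n,p,z in [('ptr tip',(97,244),.037),('bar L',(147,249),.066),('bar R',(300,250),.066),('tab far',(92,315),.048),('tab near',(92,335),.048),('tab near z0.03',(92,335),.03),('tabL',(78,324),.048),('tabR',(112,324),.048),('corner tl',(8,14),.08),('tick',(120,288),.03),('vialA',(402,110),.048),('vialB',(388,445),.048),('bl inner',(50,540),.08)]:
    w=onz(d,t(*p),z); print(n,(wc(w)*1e3).round(1))
m=cv2.cvtColor(d['img'],cv2.COLOR_RGB2GRAY)[165:195,210:230]; print(m[6:22])
E
```

```text
cam [ 0.07506966 -0.01583692  0.4903242 ]
ptr tip [31.6 71.2 37. ]
bar L [32.5 44.7 66. ]
bar R [ 32.8 -19.1  66. ]
tab far [ 1.5 72.4 48. ]
tab near [-7.5 72.8 48. ]
tab near z0.03 [-10.9  76.4  30. ]
tabL [-2.6 78.8 48. ]
tabR [-2.5 63.7 48. ]
corner tl [123.3  94.3  80. ]
tick [11.1 62.7 30. ]
vialA [ 90.1 -61.4  48. ]
vialB [-57.  -60.8  48. ]
bl inner [-92.6  88.6  80. ]
[[141 141 141 142 141 142 141 141 143 151 166 174 174 176 176 175 173 172
  174 173]
 [142 142 143 142 142 141 141 142 142 151 166 172 173 174 174 173 171 170
  173 173]
 [140 140 141 142 142 140 138 140 139 146 163 174 175 173 159 145 142 143
  160 170]
 [141 141 141 140 136 127 116 115 115 122 149 165 167 167 146 117 106 108
  135 162]
 [141 141 141 129 102  74  59  58  57  62  82  95  96 112 146 161 162 163
  166 170]
 [141 143 137 113  66  40  33  32  32  34  40  44  47  75 142 170 171 171
  172 173]
 [141 141 127  93  47  35  33  31  31  31  32  34  36  70 140 172 172 171
  173 173]
 [139 140 127  89  43  36  36  35  31  28  31  32  37  70 140 171 172 172
  172 173]
 [140 141 136 102  46  34  33  33  29  33  31  34  36  70 138 165 168 167
  169 172]
 [140 142 138 106  50  38  36  37  38  49  62  65  68  84 124 133 127 126
  141 162]
 [140 141 140 117  85  73  71  70  85 116 146 160 163 161 153 143 140 143
  158 170]
 [139 141 141 137 132 132 132 132 132 140 159 173 173 173 172 170 167 168
  170 172]
 [140 142 142 141 141 141 141 141 141 143 160 171 173 174 174 173 172 171
  172 172]
 [138 142 143 142 142 143 141 141 142 143 156 171 173 175 173 173 172 172
  173 172]
 [137 141 142 141 141 142 141 141 141 142 155 171 173 175 175 173 171 171
  173 174]
 [136 141 141 142 141 141 142 141 141 143 156 170 174 173 173 168 166 164
  166 170]]
```

```bash
python3 -m creep '[[0,0,0,-0.143,0,0,45],[0,0,0,-0.143,0,0,45],[0,0,0,-0.143,0,0,45],[0,0,0,-0.143,0,0,45],[0,0,0,-0.143,0,0,45]]'
python3 -m creep '[[0,0,0,-0.143,0,0,45],[0,0,0,-0.143,0,0,45],[0,0,0,-0.143,0,0,45],[0,0,0,-0.143,0,0,45],[0,0,0,-0.143,0,0,45]]'
python3 -m creep '[[0,0,0,-0.143,0,0,45],[0,0,0,0,0,0,45]]'
python3 -c "
from h import *
show(); plan(cw(.032,.012,.12),Yw)"
```

```text
time: 12.6
position: [0.5201, -0.0766, 0.5093]
tool_rot: [1.664, 0.834, -1.665]
ft_force: [0.4, 0.1, 0.2]
grip_width: 0.516
time: 13.1
position: [0.5201, -0.0766, 0.5093]
tool_rot: [1.155, 1.243, -1.156]
ft_force: [0.4, 0.1, -0.0]
grip_width: 0.516
time: 13.3
position: [0.5201, -0.0764, 0.5093]
tool_rot: [1.053, 1.302, -1.053]
ft_force: [0.8, 0.3, 1.0]
grip_width: 0.518
t 13.3 g world [520.  -76.4 345.3] case [  0.7 -27.7 345.3] x [-0.001 -0.    -1.   ] y [ 0.978  0.209 -0.001] F [0.8 0.3 1. ] w 45.1 q [ 0.6   0.05 -0.52  1.57  0.02  1.53  0.29]
t 13.3 shift mm (current axes) [225.3  31.4 -39.7] turn [0.    0.    0.001] after-turn axes shift [225.3  31.2 -39.7]
```

```bash
python3 -m creep '[[0,31,-39.5,0,0,0,45],[45,0,0,0,0,0,45],[45,0,0,0,0,0,45],[45,0,0,0,0,0,45],[45,0,0,0,0,0,45]]'
python3 -m creep '[[10,0,0,0,0,0,45],[0,0,0,0,0,0,45]]'
python3 -c "
from h import *
show(); snap('wrist','w11'); plan(cw(.032,.012,.066),Yw)"
```

```text
time: 13.8
position: [0.5418, -0.0307, 0.3278]
tool_rot: [1.055, 1.299, -1.055]
ft_force: [0.3, -0.4, 0.4]
grip_width: 0.515
time: 14.0
position: [0.5415, -0.0303, 0.3183]
tool_rot: [1.052, 1.304, -1.055]
ft_force: [-1.4, 0.7, 0.5]
grip_width: 0.516
t 14.0 g world [541.  -30.2 154.3] case [ 30.9  13.2 154.3] x [-0.003  0.001 -1.   ] y [ 0.978  0.208 -0.003] F [-1.4  0.7  0.5] w 44.9 q [ 0.52  0.2  -0.57  1.81  0.11  1.17  0.13]
t 14.05 shift mm (current axes) [90.4 -0.4  1.1] turn [ 0.001 -0.    -0.001] after-turn axes shift [90.4 -0.3  1.1]
```

View pics/w11.png

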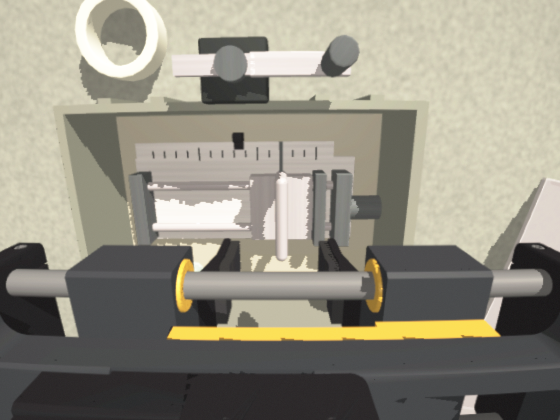

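```bash
python3 - <<'E'
from h import *
d=load('w11'); c=d['img'][120:270,130:360,::-1]; cv2.imwrite('pics/c11.png',cv2.resize(c,None,fx=3.4,fy=3.4,interpolation=2))
E
python3 -m creep '[[45,0,0,0,0,0,36],[20,0,0,0,0,0,36],[20,0,0,0,0,0,36],[2,0,0,0,0,0,36],[0,0,0,0,0,0,36]]'
python3 -c "
from h import *
show(); snap('wrist','w12')"
```

```text
time: 14.55
position: [0.543, -0.0296, 0.2345]
tool_rot: [1.052, 1.299, -1.05]
ft_force: [0.3, 0.9, 0.8]
grip_width: 0.413
t 14.55 g world [543.5 -29.7  70.5] case [33.5 13.2 70.5] x [ 0.003 -0.    -1.   ] y [0.978 0.21  0.003] F [0.3 0.9 0.8] w 35.9 q [ 0.49  0.3  -0.55  1.89  0.18  1.    0.07]
```

View pics/c11.png

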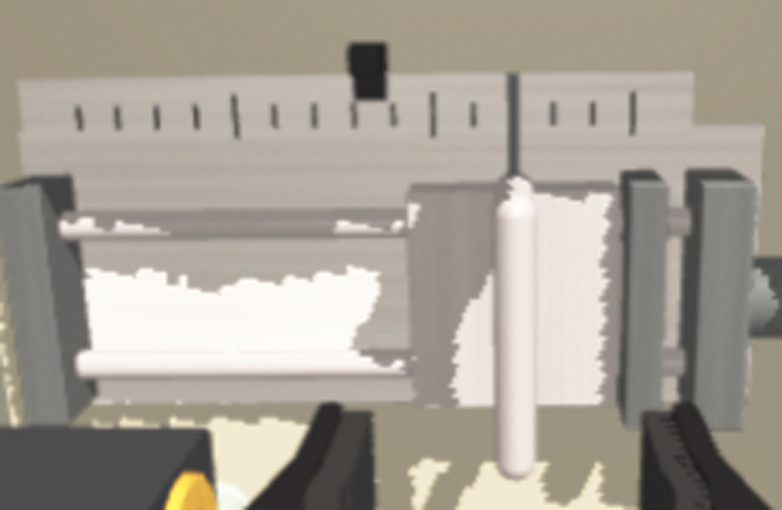

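View pics/w12.png

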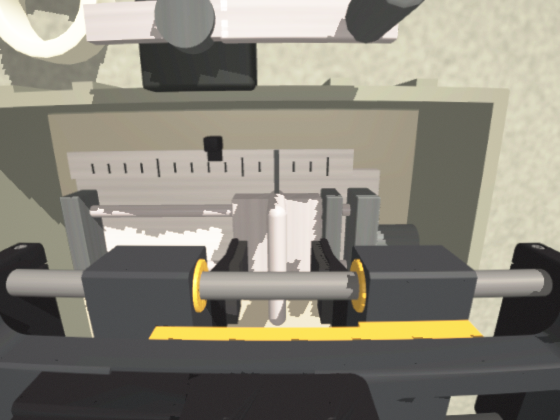

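```bash
python3 -m creep '[[3,0,0,0,0,0,5],[0,0,0,0,0,0,5],[0,0,0,0,0,0,5],[0,0,0,0,0,0,5],[0,0,0,0,0,0,5]]' 30
python3 -m creep '[[0,0,0,0,0,0,5],[0,0,0,0,0,0,5]]' 40
python3 -c "
from h import *
show()"
```

```text
time: 15.1
position: [0.5421, -0.0293, 0.2297]
tool_rot: [1.051, 1.301, -1.05]
ft_force: [1.2, 0.5, 0.5]
grip_width: 0.102
time: 15.3
position: [0.5421, -0.0293, 0.2297]
tool_rot: [1.051, 1.302, -1.05]
ft_force: [1.0, 0.4, 0.7]
grip_width: 0.102
t 15.3 g world [542.3 -29.4  65.7] case [32.3 13.7 65.7] x [ 0.001 -0.    -1.   ] y [0.977 0.211 0.001] F [1.  0.4 0.7] w 8.9 q [ 0.49  0.3  -0.55  1.89  0.19  1.    0.07]
```

Gripped. Pull 34 mm along tool -y, then look.

```bash
python3 -m creep '[[0,-8,0,0,0,0,5],[0,-9,0,0,0,0,5],[0,-9,0,0,0,0,5],[0,-8,0,0,0,0,5],[0,0,0,0,0,0,5]]' 40
python3 -m creep '[[0,0,0,0,0,0,5],[0,0,0,0,0,0,5]]' 40
python3 -c "
from h import *
show(); d=snap('wrist','w13'); c=d['img'][100:260,130:360,::-1]; cv2.imwrite('pics/c13.png',cv2.resize(c,None,fx=3.4,fy=3.4,interpolation=2))"
```

```text
time: 15.8
position: [0.5091, -0.0365, 0.2298]
tool_rot: [1.053, 1.299, -1.048]
ft_force: [7.4, 0.9, -4.5]
grip_width: 0.099
time: 16.0
position: [0.5097, -0.0364, 0.2298]
tool_rot: [1.053, 1.299, -1.047]
ft_force: [6.9, 0.3, -4.2]
grip_width: 0.099
t 16.0 g world [510.5 -36.3  65.8] case [-0.2 13.5 65.8] x [ 0.005  0.    -1.   ] y [0.977 0.212 0.005] F [ 6.9  0.3 -4.2] w 8.6 q [ 0.53  0.23 -0.56  1.97  0.15  0.97  0.11]
```

View pics/w13.png

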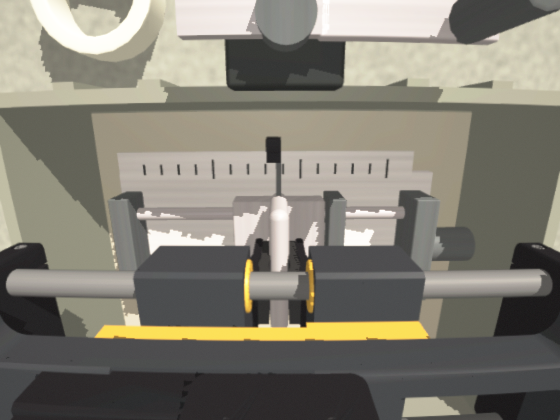

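View pics/c13.png

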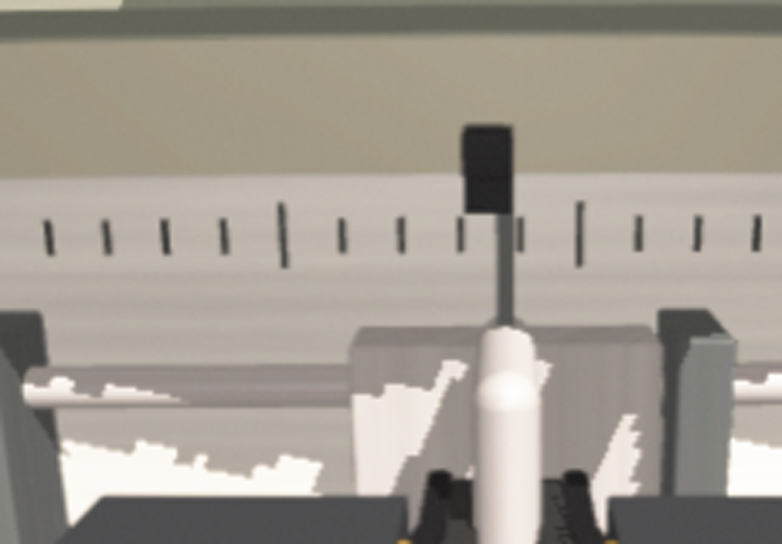

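```bash
python3 -m creep '[[0,-1.5,0,0,0,0,5],[0,-1.4,0,0,0,0,5],[0,0,0,0,0,0,5],[0,0,0,0,0,0,5]]' 40
python3 -c "
from h import *
show(); d=snap('wrist','w14'); c=d['img'][100:260,130:360,::-1]; cv2.imwrite('pics/c14.png',cv2.resize(c,None,fx=3.4,fy=3.4,interpolation=2)); snap('scene','s14'); snap('top','t14')"
```

```text
time: 16.45
position: [0.507, -0.037, 0.2298]
tool_rot: [1.053, 1.299, -1.047]
ft_force: [7.5, -0.7, -4.8]
grip_width: 0.102
t 16.45 g world [507.9 -36.9  65.8] case [-2.9 13.4 65.8] x [ 0.005  0.001 -1.   ] y [0.977 0.212 0.005] F [ 7.5 -0.7 -4.8] w 8.9 q [ 0.53  0.23 -0.56  1.98  0.15  0.97  0.12]
```

View pics/c14.png

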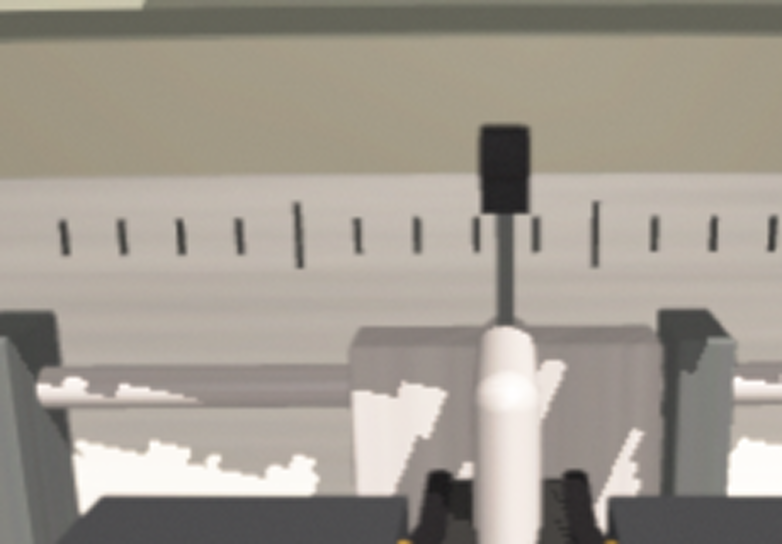

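View pics/s14.png

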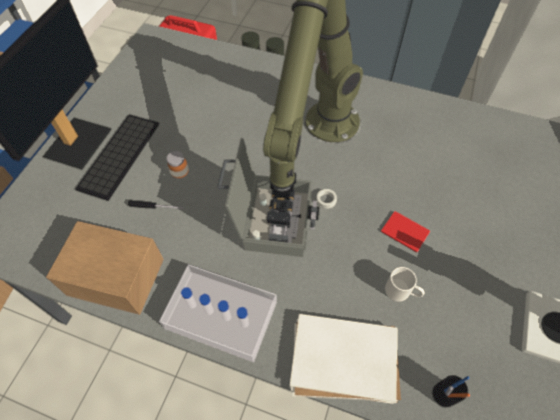

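View pics/t14.png

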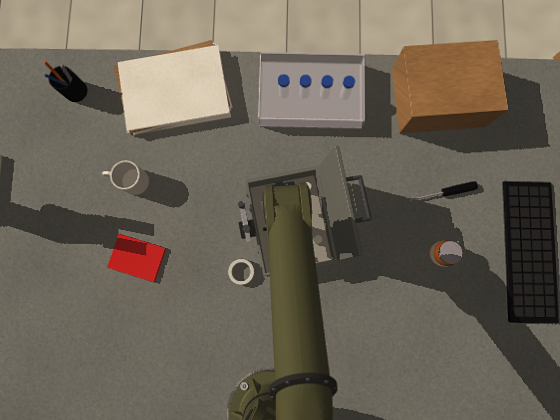

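```bash
python3 -m creep '[[0,0,0,0,0,0,5],[0,0,0,0,0,0,5],[0,0,0,0,0,0,5],[0,0,0,0,0,0,5],[0,0,0,0,0,0,5]]' 40
python3 -c "
from h import *
show(); d=snap('wrist','w15'); print(np.abs(d['img'].astype(int)-load('w14')['img'])[130:200,250:310].mean()); ctrl.close_job()"
```

```text
time: 17.1
position: [0.507, -0.037, 0.2298]
tool_rot: [1.053, 1.299, -1.047]
ft_force: [7.0, 0.2, -5.1]
grip_width: 0.103
t 17.1 g world [507.9 -36.9  65.8] case [-2.9 13.5 65.8] x [ 0.005  0.001 -1.   ] y [0.977 0.212 0.005] F [ 7.   0.2 -5.1] w 9.0 q [ 0.53  0.23 -0.56  1.98  0.15  0.97  0.12]
0.6719047619047619
the job is handed in; nothing more can be done
```

The job is done and handed in at about 17 s of the 64 s allowed.

- **Latch:** I swung the lever to about 1.55 rad. The wrist picture shows it lying along the wall, with the claw clear of the lid.
- **Lid:** I lifted it by its bar to about 1.70 rad, just past upright, and let go. It was still standing open in the last pictures.
- **Jaw:** I pulled the cross bar back about 35 mm and ended with it gripped at 40 N. In the last close-up the pointer is on the middle of the tab: its column is 505, and the tab spans 481 to 528.
- **Hold:** Over the last half second nothing drifted, with about 7 N of pull along the ruler.
- **Other objects:** In the top and scene views, the things on the desk look unmoved. The tab and vials were never touched, though the arm partly hid the vials at the end.

My case position seems to be about 2 mm off: the lid and jaw bars measured 2 to 3 mm from where they should be. I set the final pull from the picture of the pointer against the tab, so this did not affect it. The highest wrist force I read was about 16 N, while lifting the lid. No check failed.

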